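# Prop the supplies chest open on its stay

## Task

Prop the lid of the grey supplies chest half open on its stay: swing the lid right back until it leans there by itself, flip the stay on the chest's side up and over until it leans against its stop, then bring the lid back down by hand until it rests on the stay. Lower it gently, never letting it drop, and leave the other things on the bench where they are.

Things in the scene. Friction and masses are not known exactly. Their poses are not given: they have to be found in the camera images.
- chest: Grey painted steel chest, fixed to the bench, 195 (x) x 140 (y) x 100 mm high, open inside, with a roll of labels standing in it. Origin: centre of its underside; its x axis points to the back, away from its front, y to its left side, z up. The rear 53 mm of the top is a fixed ledge; the lid covers the rest.
- lid (a joint): Angle of the lid, rad: 0 shut (horizontal), grows as its front edge swings up and back; its stop is at 1.8, a little past upright, where it leans by its own weight. Below about 1.57 it falls shut if let go (0.25 to 0.45 kg, nearly free hinge). Resting on the raised stay it reads about 0.8.
- lid_hinge (a point): Middle of the lid's hinge axis, which runs along the chest's y, 102 mm above the bench and 42.5 mm behind the chest's centre. Axes as the chest's. The lid plate is 144 mm wide, reaches 140 mm from the hinge to its front edge and is 8 mm thick; near its front left corner a flat steel lug sticks out 16 mm sideways (to 88 mm left of the chest's middle), and this lug comes to rest on the stay's upper end.
- lid_bar (a point): Middle of the lid's handle, a round steel bar 10 mm thick and 80 mm long parallel to the hinge, held 45 mm (bar axis to lid edge) beyond the lid's front edge by an arm at each end; 185 mm from the hinge axis. When the lid is shut it lies in front of the chest, 106 mm above the bench. Moves and turns with the lid.
- stay (a joint): Angle of the stay, rad: 0 folded (arm level, pointing to the chest's back along its left side), grows as its free end swings up and forward; at its stop, 1.745 (100 degrees), it leans 10 degrees forward of upright and remains there. Low friction: at most angles below about 1.2 it falls back if let go; 0.04 kg. Flip it only once the lid leans back: a rising lid pushes a raised stay over backwards.
- stay_pivot (a point): Pivot of the stay, on the chest's left side 79 mm left of its middle, 85 mm above the bench and 27.5 mm in front of the chest's centre. The pivot axis runs along the chest's y.
- stay_grip (a point): Middle of the stay's grip: a black sleeve 14 mm thick and 55 mm long, parallel to the chest's y, sticking out sideways at the free end of the stay (147 mm left of the chest's middle, 105 mm from the pivot axis); the stay is an 8 mm steel rod bent in an L. When folded the grip lies 85 mm above the bench. Moves and turns with the stay.
- tape_roll: Bystander: roll of packing tape, 98 mm across, 48 mm high, lying flat to the right of the chest. Origin: centre of its underside.
- carton: Bystander: small cardboard carton 55 x 105 x 35 mm, to the left in front of the chest. Origin: centre of its underside.
- stapler: Bystander: desk stapler 145 x 36 x 47 mm, to the right in front of the chest. Origin: centre of its underside.
- mug: Bystander: mug 81 mm across (113 mm with handle), 101 mm high, at the back left. Origin: centre of its underside.

How it is judged (in metres and radians):
On the way, in this order (a step that is already met when the one before it is completed fails the run):
1. the lid has been swung back past upright (value of joint lid above 1.62 rad), for 0.2 s.
2. the stay has been flipped up and over to its stop while the lid leans back (value of joint stay above 1.62 rad and value of joint lid above 1.4 rad), for 0.2 s.
At the end, for the whole second after the job is handed in: The stay stands up against its stop (joint above 1.65 rad) and the lid rests on it, half open (0.72 to 0.90 rad) and still (value of joint stay above 1.65 rad and value of joint lid between 0.72 and 0.9 rad and velocity of joint lid between -0.1 and 0.1 rad/s); the robot touches nothing.
It fails at once if the lid is dropped or slammed: it closes faster than 4 rad/s (velocity of joint lid below -4 rad/s).
It fails at once if a bystander (tape roll, carton, stapler or mug) is moved more than 3 cm (distance of any of tape_roll, carton, stapler, mug from where it was at the start of the episode above 0.03 m).
It also fails if it takes over 72 s, if anything falls off the work surface, if the arm or the gripper's body presses on something with over 40 N, if the wrist force passes 120 N, or if a joint passes its speed limit or range.

## Robot

A 6-joint arm with a two-finger parallel gripper is mounted at the origin on the work surface; the furniture and walls round the work are solid. World frame = base frame: x ahead of the robot, y to its left, z up, the work surface at z = 0. Lengths are in m, angles in degrees, forces in N, time in s.
With the tool pointing down it reaches from about 0.375 to 0.9 m from the base axis. Payload 3.1 kg.
Tool frame: the origin (TCP) lies midway between the tips of the shut fingers; the grasp point (between the pads) lies 19 mm behind it; z points along the fingers, y is the line along which they close (so a half turn about z gives the same grasp; the last joint's range is limited). The gripper opens to 87 mm and grips with 3 to 60 N. Pads are 19 mm wide; open, the fingers measure 117 mm over their backs; the gripper's body (75 mm by 190 mm) begins 51 mm behind the grasp point.
Start: joints at [54.059, 30.224, 82.088, -0, 67.689, -10.227], TCP at [0.271, 0.563, 0.223] pointing down, gripper open.
Joint ranges: [-176.69, 176.69], [-43.24, 126.21], [12.49, 139.97], [-82, 262], [0, 151.66], [-163.58, 163.58]. Speed limits (degrees/s): [159.86, 159.86, 180, 180, 180, 180].

## Interface

Orientations are given as a 3x3 rotation matrix whose columns are the frame's x, y, z axes.
In Python, from rig import read_state, capture, camera_info, hand_in gives the robot as it stands.
- The arm moves only by the tool drive_tool, never from a script. Its argument "motion" is a list of rows, each a list of 2 entries, a list of its own where there are three numbers: the shift along the tool's x, y, z in mm, then the turn, a rotation vector about the tool's x, y, z in rad. A call has 1 to 5 rows; each row shifts and turns the commanded pose from where the row before left it, along the tool's axes as they then stand; what a row does not reach is not made up. A row lasts 1/10 s, in which the tool goes at most 50 mm and 8.59 degrees, less where a joint would pass 70% of its speed; a pose out of reach is approached as far as the arm can. A call is refused whole if a number of a shift passes 50 or a number of a turn 0.15, either way. A call with a gripper value outside its range is refused whole. "gripper" is the opening, from 0 (shut) to 1 (fully open), set as the call begins (left out, the last holds). The fingers move at their own pace and stop on an object; the grip force is fixed at half the most. Time passes only in rows, so rows that do not move let the fingers close. It gives the time, the measured TCP pose, the force, the opening and the grip force at its end, in the units of the state.
- read_state(): the state, without advancing time (a new reading comes with each control period).
- capture(name): name is "scene" or "side" or "wrist"; returns the picture (400x640x3 uint8, red, green, blue); there is no depth.
- camera_info(name): a dict with "fovy" (degrees; the focal length in pixels is half the picture's height over the tangent of half this angle, whatever the lens; pixels are square), "cx", "cy" (the principal point, pixels), "xyz" and "orientation" of the camera in the world; the wrist camera has in their place "T_tool_cam" (4x4, takes a point from camera to tool coordinates, whose origin is the TCP and whose axes are the flange's). Camera axes: x right, y down, z forward; pixel columns grow to the right and rows downward; lengths in m; the calibration is good to about 2 mm. The wrist camera is an equidistant fisheye: a pixel r from the principal point sees the ray r / f radians off the axis. A picture is of the moment at which its call begins: read the wrist's pose just before it. camera_info takes no time and is no camera call.
- hand_in(): hands the job in; it is judged then, once.
The state is a dict: "time_s": time; "joint_positions": joint angles; "qvel": joint speeds; "tau": joint torques, N m; "position": TCP position; "tcp_rot": TCP orientation; "force": force on the tool from outside, world axes, zero at the start; "moment": the same for the moment, N m; "opening": opening from 0.0 (shut) to 1.0 (fully open); "grasp_force": force on a finger pad.
Only numpy, scipy, OpenCV 4.12 (cv2) and the standard library are available. Lean on these libraries where they do the work, as an engineer would, in place of code of your own. Each camera call takes 0.05 s, during which the arm holds its last target. There are 200 camera calls.

## Working session

There is one attempt and no reset: what is moved stays moved. The work goes in short steps, Python scripts to look and compute and a tool call to move; the robot and the scene stay as the last step left them, time stands still between calls to the robot, and variables do not carry over. Pictures are saved under pics/ and viewed, at most 11 in all, crops included, and the job is handed in when it is done.

Besides the shell and the picture viewer there is one more tool, called after "Call:" as a command line: name --argument value ..., lists and objects as JSON in quotes. drive_tool: Moves the arm, as the interface text tells. Its arguments: {"type":"object","properties":{"motion":{"type":"array","items":{"type":"array"}},"gripper":{"type":"number"}},"required":["motion"]}

```bash
mkdir -p pics; ls
python3 - <<'E'
from rig import *
import cv2
for n in ("scene","side"):
    cv2.imwrite(f"pics/{n}0.png",capture(n)[:,:,::-1]); print(n,camera_info(n))
print(camera_info("wrist")); print(read_state())
E
```

```text
pics
scene {'fovy': 51.18654660804742, 'cx': 321.5285965994551, 'cy': 200.44675196174805, 'xyz': array([-0.16877585, -0.24831416,  0.93852145]), 'orientation': array([[ 0.44807321, -0.64129669,  0.62287154],
       [-0.8939244 , -0.33026419,  0.30302595],
       [ 0.01138263, -0.69257788, -0.72125329]])}
side {'fovy': 52.90407305240214, 'cx': 322.29473387542663, 'cy': 199.33214093389117, 'xyz': array([0.54647735, 0.98406985, 0.81375364]), 'orientation': array([[-0.99985173,  0.00615436, -0.01608249],
       [ 0.01639076,  0.62644654, -0.77929203],
       [ 0.00527878, -0.77944009, -0.62645453]])}
{'fovy': 65.70646984690485, 'cx': 321.71605534060063, 'cy': 201.94886341403148, 'T_tool_cam': array([[-4.50567612e-04, -9.62429415e-01, -2.71531615e-01,
         7.48598017e-02],
       [ 9.99999893e-01, -4.04607777e-04, -2.25244998e-04,
        -3.15534981e-04],
       [ 1.06918609e-04, -2.71531687e-01,  9.62429494e-01,
        -1.62170908e-01],
       [ 0.00000000e+00,  0.00000000e+00,  0.00000000e+00,
         1.00000000e+00]])}
{'time_s': 0.1, 'joint_positions': array([ 5.40589731e+01,  3.02743892e+01,  8.21498907e+01, -1.19426393e-03,
        6.76898560e+01, -1.02282138e+01]), 'qvel': array([-0.04677716, -0.17036662, -0.05824161,  0.08308978, -0.00416861,
        0.03219898]), 'tau': array([-4.56544312e-04, -4.40984988e+01, -1.77150464e+01,  6.35049236e-02,
        5.34048560e-02, -1.58644468e-05]), 'position': array([0.27075046, 0.56256625, 0.22165676]), 'tcp_rot': array([[-9.00983267e-01,  4.33852304e-01, -1.15362350e-03],
       [ 4.33853708e-01,  9.00981866e-01, -1.62412188e-03],
       [ 3.34764834e-04, -1.96381047e-03, -9.99998016e-01]]), 'force': array([ 0.40970183, -0.00396693,  0.28405952]), 'moment': array([-0.01009931,  0.01723316, -0.01794127]), 'grasp_force': 0.0, 'opening': 1.0017481997289612}
```

View pics/scene0.png

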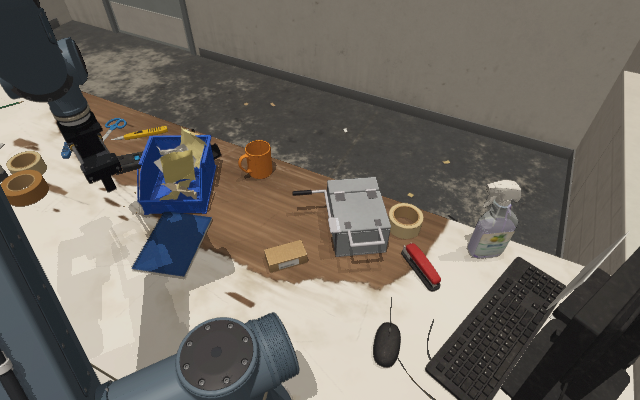

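View pics/side0.png

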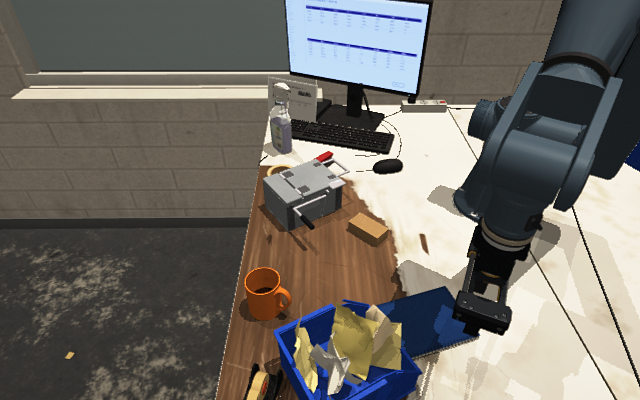

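The scene view has the chest at about (357,215), the stay grip at (302,192) and the handle at (367,240). The side view has the chest at (305,195) and the grip at (305,218). I'll zoom in on both.

Run:
```python
import cv2,numpy as np
a=cv2.imread("pics/scene0.png")[165:265,285:430]; b=cv2.imread("pics/side0.png")[145:245,250:395]
f=lambda i:cv2.resize(i,None,fx=5.5,fy=5.5,interpolation=cv2.INTER_CUBIC)[:,:797]
cv2.imwrite("pics/c1.png",f(a)); cv2.imwrite("pics/c2.png",f(b))
```

```text
(no output)
```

View pics/c1.png

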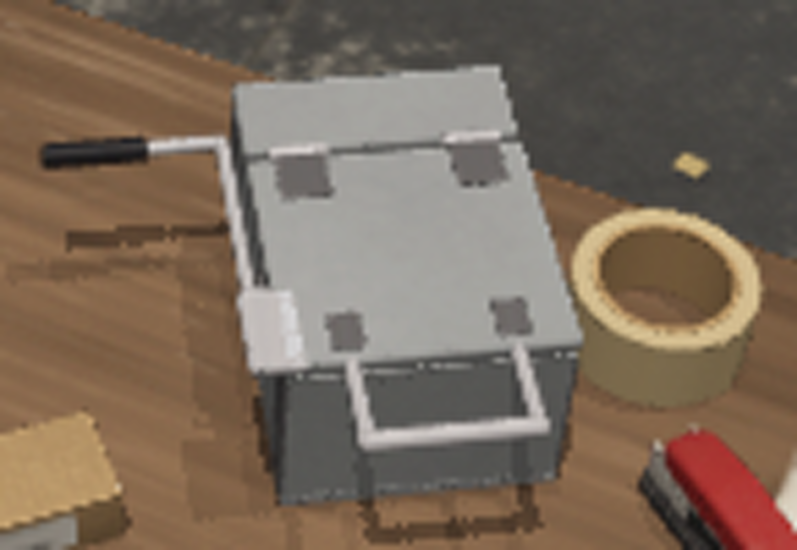

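View pics/c2.png

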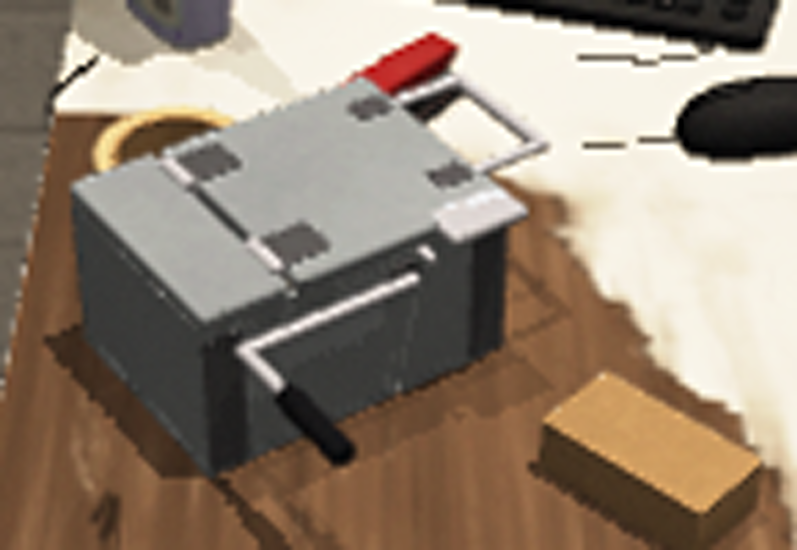

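```bash
cat > h.py <<'E'
import numpy as np
from rig import *
def ray(cam,u,v):
    c=camera_info(cam); f=200/np.tan(np.radians(c["fovy"]/2))
    return c["xyz"],c["orientation"]@np.array([(u-c["cx"])/f,(v-c["cy"])/f,1])
def onz(cam,u,v,z):
    o,d=ray(cam,u,v); return o+d*(z-o[2])/d[2]
E
python3 - <<'E'
from h import *
P={"barL":(-.1425,.04,.106),"barR":(-.1425,-.04,.106),"rL":(.0975,.07,.1),"rR":(.0975,-.07,.1),"grip":(.0775,.1745,.085),"fR":(-.0975,-.072,.110)}
M={"scene":{"barL":(367,438),"barR":(545,428),"rL":(237,88),"rR":(498,68),"grip":(45,155),"fR":(580,345)},
"side":{"barL":(545,147),"barR":(455,78),"rL":(207,322),"rR":(73,185),"grip":(345,452),"fR":(365,80)}}
off={"scene":(285,165),"side":(250,145)}
A=[];B=[];N=[]
for c in M:
  for k,(u,v) in M[c].items():
    A.append(P[k][:2]);B.append(onz(c,u/5.5+off[c][0],v/5.5+off[c][1],P[k][2])[:2]);N.append(c+k)
A=np.array(A);B=np.array(B)
a=A-A.mean(0);b=B-B.mean(0)
th=np.arctan2((a[:,0]*b[:,1]-a[:,1]*b[:,0]).sum(),(a*b).sum())
R=np.array([[np.cos(th),-np.sin(th)],[np.sin(th),np.cos(th)]]);t=B.mean(0)-R@A.mean(0)
print(np.degrees(th),t)
for n,r in zip(N,(B-A@R.T-t)*1000):print(n,r.round(1))
for n,p in dict(bar=(-.1425,0),hinge=(.0425,0),piv=(-.0275,.079),grip=(.0775,.147)).items():print(n,R@p+t)
for n,(u,v,z) in dict(cart=(290,240,.035),).items():print(n,onz("scene",290,250,.035))
for u,v in [(543,420),(603,372),(762,462),(700,515)]: print(onz("side",u/5.5+250,v/5.5+145,.035).round(3))
print(onz("scene",258,147,.1).round(3),onz("side",263,280,.1).round(3), onz("scene",405,245,.047).round(3))
E
```

```text
32.626765984947006 [0.58687626 0.0085547 ]
scenebarL [ 2.  -0.4]
scenebarR [ 1.5 -3.4]
scenerL [3.1 2.1]
scenerR [5.8 2.5]
scenegrip [-1.2 -1.5]
scenefR [-2.7  1.4]
sidebarL [-1.6  3.6]
sidebarR [3.  0.2]
siderL [-5.9 -6. ]
siderR [-1.7 -7.6]
sidegrip [-2.9 -1.6]
sidefR [ 0.4 10.7]
bar [ 0.46686267 -0.06827621]
hinge [0.62266978 0.03146918]
piv [0.52112176 0.06026153]
grip [0.57288965 0.17414342]
cart [0.40743254 0.12388806 0.035     ]
[0.452 0.118 0.035]
[0.417 0.08  0.035]
[0.341 0.151 0.035]
[0.378 0.19  0.035]
[0.673 0.388 0.1  ] [0.667 0.387 0.1  ] [ 0.555 -0.148  0.047]
```

Call:
drive_tool --motion '[[[0, 0, -10], [0, 0, 0.1106]], [[0, 0, -10], [0, 0, 0.1106]], [[0, 0, -10], [0, 0, 0.1106]], [[0, 0, -10], [0, 0, 0.1106]], [[0, 0, -10], [0, 0, 0.1106]]]' --gripper 0.4

```text
time_s: 0.6
position: [0.2708, 0.5627, 0.2723]
tcp_rot: [[-0.535, 0.845, -0.001], [0.845, 0.535, -0.001], [-0.001, -0.001, -1.0]]
force: [-0.2, 0.2, 0.2]
opening: 0.634
grasp_force: 0.0
```

Call:
drive_tool --motion '[[[-42, -12, 0], [0, 0, 0]], [[-42, -12, 0], [0, 0, 0]], [[-42, -12, 0], [0, 0, 0]], [[-42, -12, 0], [0, 0, 0]], [[-42, -12, 0], [0, 0, 0]]]'

```text
time_s: 1.1
position: [0.3336, 0.3521, 0.2722]
tcp_rot: [[-0.539, 0.842, -0.0], [0.842, 0.539, -0.001], [-0.0, -0.001, -1.0]]
force: [1.0, 0.4, 0.3]
opening: 0.406
grasp_force: 0.0
```

Call:
drive_tool --motion '[[[-42, -12, 0], [0, 0, 0]], [[-42, -12, 0], [0, 0, 0]], [[-42, -12, 0], [0, 0, 0]], [[-42, -12, 0], [0, 0, 0]], [[-42, -12, 0], [0, 0, 0]]]'

```text
time_s: 1.6
position: [0.3963, 0.1429, 0.2724]
tcp_rot: [[-0.539, 0.842, -0.0], [0.842, 0.539, 0.0], [0.0, -0.0, -1.0]]
force: [1.4, 0.2, -0.3]
opening: 0.397
grasp_force: 0.0
```

Call:
drive_tool --motion '[[[-42, -12, 0], [0, 0, 0]], [[-42, -12, 0], [0, 0, 0]], [[-42, -12, 0], [0, 0, 0]], [[-42, -12, 0], [0, 0, 0]], [[0, 0, 0], [0, 0, 0]]]'

```text
time_s: 2.1
position: [0.4488, -0.0277, 0.2726]
tcp_rot: [[-0.534, 0.846, 0.002], [0.846, 0.534, -0.003], [-0.003, 0.001, -1.0]]
force: [0.8, 0.7, -0.3]
opening: 0.401
grasp_force: 0.0
```

Run:
```python
from rig import *
import cv2
s=read_state(); print(s["position"],s["tcp_rot"].round(4))
cv2.imwrite("pics/w1.png",capture("wrist")[:,:,::-1])
```

```text
[ 0.44876765 -0.02769219  0.27261746] [[-5.336e-01  8.457e-01  2.400e-03]
 [ 8.457e-01  5.336e-01 -2.500e-03]
 [-3.400e-03  7.000e-04 -1.000e+00]]
```

View pics/w1.png

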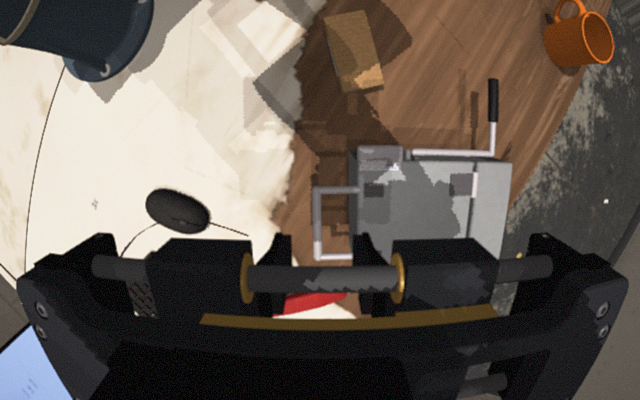

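The wrist view shows the handle bar from (317,189) to (317,258), the grip sleeve from (493,80) to (493,121), and the chest's rear left corner at (511,161).

```bash
cat >> h.py <<'E'
def wz(u,v,z,s=None):
    s=s or read_state(); c=camera_info("wrist"); f=200/np.tan(np.radians(c["fovy"]/2))
    p=np.array([u-c["cx"],v-c["cy"]]); r=np.hypot(*p); a=r/f
    d=np.array([*(np.sin(a)*p/r),np.cos(a)]); T=c["T_tool_cam"]
    o=s["tcp_rot"]@T[:3,3]+s["position"]; d=s["tcp_rot"]@T[:3,:3]@d
    return o+d*(z-o[2])/d[2]
E
python3 - <<'E'
from h import *
th=np.radians(32.63);R=np.array([[np.cos(th),-np.sin(th)],[np.sin(th),np.cos(th)]]);t=np.array([.5869,.0086])
for n,u,v,z in [("barL",317,189,.106),("barR",317.5,258,.106),("g0",493,80,.085),("g1",493,121,.085),("rL",511,161,.1)]:
    p=wz(u,v,z)[:2]; print(n,p.round(4),(R.T@(p-t)).round(4))
E
```

```text
barL [ 0.444  -0.0311] [-0.1417  0.0436]
barR [ 0.4886 -0.1012] [-0.142  -0.0395]
g0 [0.5542 0.1987] [0.075  0.1777]
g1 [0.5831 0.1558] [0.0762 0.126 ]
rL [0.6276 0.1281] [0.0987 0.0787]
```

Call:
drive_tool --motion '[[[-44, -7, 0], [0, 0, 0]], [[0, 0, 45], [0, 0, 0]], [[0, 0, 45], [0, 0, 0]], [[0, 0, 25], [0, 0, 0]], [[0, 0, 0], [0, 0, 0]]]' --gripper 0.32

```text
time_s: 2.65
position: [0.4608, -0.0613, 0.1545]
tcp_rot: [[-0.54, 0.842, -0.009], [0.842, 0.54, 0.004], [0.008, -0.006, -1.0]]
force: [-1.1, 0.6, 0.7]
opening: 0.321
grasp_force: 0.0
```

Run:
```python
from h import *
import cv2
s=read_state(); print(s["position"],s["tcp_rot"].round(3))
a=capture("wrist")[200:330,200:440];cv2.imwrite("pics/w2.png",cv2.resize(a[:,:,::-1],None,fx=3,fy=3))
```

```text
[ 0.46080818 -0.06125042  0.15448825] [[-0.54   0.842 -0.009]
 [ 0.842  0.54   0.004]
 [ 0.008 -0.006 -1.   ]]
```

View pics/w2.png

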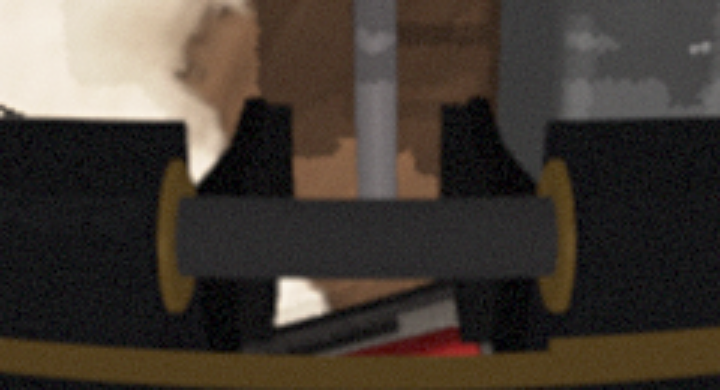

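The bar lies between the fingers, about 2 mm off centre, so I'll descend and close.

Call:
drive_tool --motion '[[[-7, 2, 31], [0, 0, 0]], [[0, 0, 30], [0, 0, 0]], [[0, 0, 0], [0, 0, 0]]]'

```text
time_s: 3.0
position: [0.4687, -0.0674, 0.0957]
tcp_rot: [[-0.539, 0.842, -0.004], [0.842, 0.539, 0.002], [0.003, -0.002, -1.0]]
force: [-0.2, 0.4, 0.5]
opening: 0.322
grasp_force: 0.0
```

Call:
drive_tool --motion '[[[0, 0, 0], [0, 0, 0]], [[0, 0, 0], [0, 0, 0]], [[0, 0, 0], [0, 0, 0]], [[0, 0, 0], [0, 0, 0]], [[0, 0, 0], [0, 0, 0]]]' --gripper 0

```text
time_s: 3.5
position: [0.4689, -0.0697, 0.0983]
tcp_rot: [[-0.541, 0.841, -0.001], [0.841, 0.541, -0.003], [-0.002, -0.002, -1.0]]
force: [-5.1, -5.9, 5.1]
opening: 0.102
grasp_force: 30.0
```

Call:
drive_tool --motion '[[[0, 1.3, -18.5], [0, 0, 0]], [[0, 3.2, -18.2], [0, 0, 0]], [[0, 5, -17.8], [0, 0, 0]], [[0, 6.7, -17.2], [0, 0, 0]], [[0, 0, 0], [0, 0, 0]]]'

```text
time_s: 4.0
position: [0.4821, -0.061, 0.1711]
tcp_rot: [[-0.541, 0.841, -0.001], [0.841, 0.541, -0.004], [-0.003, -0.003, -1.0]]
force: [-5.2, -6.7, -0.1]
opening: 0.102
grasp_force: 30.0
```

Call:
drive_tool --motion '[[[0, 8.4, -16.5], [0, 0, 0]], [[0, 10, -15.6], [0, 0, 0]], [[0, 11.5, -14.5], [0, 0, 0]], [[0, 12.9, -13.3], [0, 0, 0]], [[0, 14.2, -11.9], [0, 0, 0]]]'

```text
time_s: 4.5
position: [0.5271, -0.0314, 0.2427]
tcp_rot: [[-0.541, 0.841, -0.009], [0.841, 0.541, -0.007], [-0.001, -0.011, -1.0]]
force: [-10.6, -5.7, 10.4]
opening: 0.099
grasp_force: 30.0
```

Call:
drive_tool --motion '[[[0, 15.2, -10.4], [0, 0, 0]], [[0, 16.2, -8.9], [0, 0, 0]], [[0, 17.1, -7.2], [0, 0, 0]], [[0, 17.6, -5.4], [0, 0, 0]], [[0, 0, 0], [0, 0, 0]]]'

```text
time_s: 5.0
position: [0.5875, 0.0084, 0.276]
tcp_rot: [[-0.54, 0.841, 0.003], [0.841, 0.54, 0.001], [-0.001, 0.003, -1.0]]
force: [-5.2, 1.4, 10.4]
opening: 0.102
grasp_force: 30.1
```

Call:
drive_tool --motion '[[[0, 18, -4.5], [0, 0, 0]], [[0, 18.4, -2.5], [0, 0, 0]], [[0, 18.5, 0], [0, 0, 0]], [[0, 18.4, 1.5], [0, 0, 0]], [[0, 9, 1], [0, 0, 0]]]'

```text
time_s: 5.5
position: [0.6558, 0.0527, 0.2773]
tcp_rot: [[-0.54, 0.842, -0.001], [0.842, 0.54, 0.001], [0.002, -0.0, -1.0]]
force: [-2.2, 2.1, -0.2]
opening: 0.104
grasp_force: 30.0
```

Call:
drive_tool --motion '[[[0, 0, 0], [0, 0, 0]], [[0, 0, 0], [0, 0, 0]]]'

```text
time_s: 5.7
position: [0.6555, 0.0523, 0.2775]
tcp_rot: [[-0.539, 0.842, -0.0], [0.842, 0.539, 0.002], [0.002, 0.001, -1.0]]
force: [-3.0, 4.8, 4.3]
opening: 0.101
grasp_force: 30.0
```

Call:
drive_tool --motion '[[[0, 0, 0], [0, 0, 0]], [[0, 0, 0], [0, 0, 0]], [[0, 0, 0], [0, 0, 0]], [[0, 0, 0], [0, 0, 0]], [[0, 0, 0], [0, 0, 0]]]' --gripper 0.4

```text
time_s: 6.2
position: [0.6564, 0.0504, 0.2765]
tcp_rot: [[-0.538, 0.843, 0.0], [0.843, 0.538, -0.001], [-0.001, -0.0, -1.0]]
force: [-1.0, -0.6, 0.2]
opening: 0.38
grasp_force: 0.0
```

Call:
drive_tool --motion '[[[0, 0, -10], [0, 0, 0]], [[0, 0, -20], [0, 0, 0]], [[0, 0, -30], [0, 0, 0]], [[0, 0, -10], [0, 0, 0]], [[0, 0, 0], [0, 0, 0]]]'

```text
time_s: 6.7
position: [0.6575, 0.0509, 0.349]
tcp_rot: [[-0.539, 0.842, 0.005], [0.842, 0.539, -0.001], [-0.003, 0.004, -1.0]]
force: [-0.2, 0.2, -0.5]
opening: 0.401
grasp_force: 0.0
```

Run:
```python
from h import *
import cv2
s=read_state(); print(s["position"],s["tcp_rot"].round(3),s["joint_positions"])
a=capture("scene")[130:270,260:440];b=capture("side")[100:240,220:400]
cv2.imwrite("pics/s2.png",cv2.resize(np.hstack([a,b])[:,:,::-1],(798,310)))
```

```text
[0.65749718 0.05085738 0.34904932] [[-0.539  0.842  0.005]
 [ 0.842  0.539 -0.001]
 [-0.003  0.004 -1.   ]] [-5.26462320e+00  2.69647608e+01  6.74283899e+01 -5.26909784e-03
  8.53022616e+01 -3.78661761e+01]
```

View pics/s2.png

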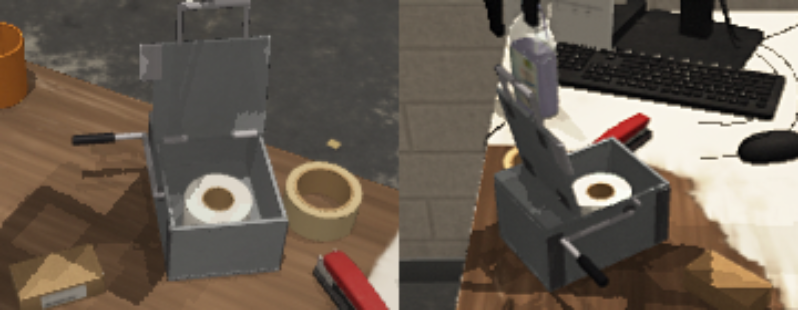

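Call:
drive_tool --motion '[[[38.5, -1.5, 0], [0, 0, 0]], [[38.5, -1.5, 0], [0, 0, 0]], [[38.5, -1.5, 0], [0, 0, 0]], [[38.5, -1.5, 0], [0, 0, 0]], [[0, 0, 0], [0, 0, 0]]]'

```text
time_s: 7.3
position: [0.5642, 0.1811, 0.3448]
tcp_rot: [[-0.543, 0.84, -0.006], [0.84, 0.543, 0.001], [0.004, -0.004, -1.0]]
force: [-0.1, -0.4, 0.4]
opening: 0.4
grasp_force: 0.0
```

Call:
drive_tool --motion '[[[0, 0, 45], [0, 0, 0]], [[0, 0, 45], [0, 0, 0]], [[0, 0, 45], [0, 0, 0]], [[0, 0, 45], [0, 0, 0]], [[0, 0, 20], [0, 0, 0]]]' --gripper 0.45

```text
time_s: 7.8
position: [0.5648, 0.1762, 0.1407]
tcp_rot: [[-0.538, 0.843, -0.01], [0.843, 0.538, -0.002], [0.004, -0.009, -1.0]]
force: [-0.9, 0.5, 0.3]
opening: 0.45
grasp_force: 0.0
```

Call:
drive_tool --motion '[[[0, 0, 0], [0, 0, 0]], [[0, 0, 0], [0, 0, 0]]]'

```text
time_s: 8.0
position: [0.5685, 0.1769, 0.1458]
tcp_rot: [[-0.538, 0.843, -0.001], [0.843, 0.538, -0.0], [0.0, -0.001, -1.0]]
force: [-0.8, 0.1, 0.7]
opening: 0.455
grasp_force: 0.0
```

Run:
```python
from h import *
import cv2
s=read_state(); print(s["position"],s["tcp_rot"].round(3),s["joint_positions"])
a=capture("wrist")[150:330,160:480];cv2.imwrite("pics/w3.png",cv2.resize(a[:,:,::-1],None,fx=2.4,fy=2.4))
```

```text
[0.56849128 0.17693346 0.14581114] [[-0.538  0.843 -0.001]
 [ 0.843  0.538 -0.   ]
 [ 0.    -0.001 -1.   ]] [ 6.54894628e+00  3.34635325e+01  9.04990224e+01 -1.32432478e-02
  5.61125614e+01 -2.60158449e+01]
```

View pics/w3.png

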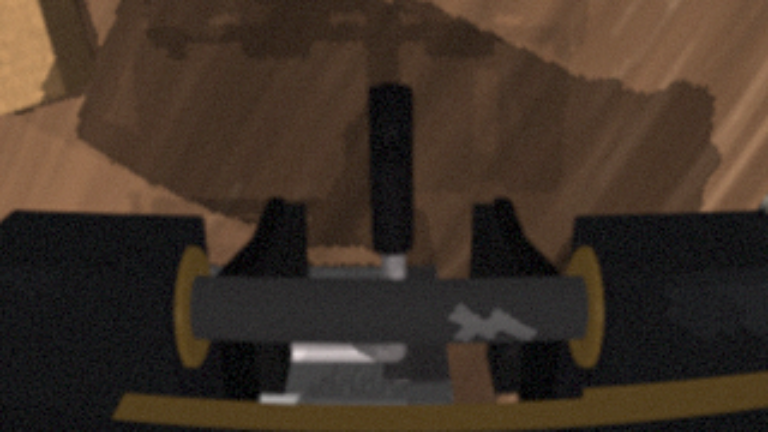

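Run:
```python
from h import *
s=read_state()
for v in (186,254):
    p=wz(323,v,.085); print(p,(s["tcp_rot"].T@(p-s["position"])).round(4))
```

```text
[0.55701245 0.19732812 0.085     ] [0.0236 0.0004 0.062 ]
[0.58691502 0.15062784 0.085     ] [-0.0318  0.0004  0.0621]
```

Call:
drive_tool --motion '[[[0, 0, 37], [0, 0, 0]], [[0, 0, 37], [0, 0, 0]], [[0, 0, 0], [0, 0, 0]]]'

```text
time_s: 8.35
position: [0.5661, 0.177, 0.0701]
tcp_rot: [[-0.539, 0.842, -0.006], [0.842, 0.539, -0.001], [0.003, -0.006, -1.0]]
force: [0.1, -0.2, 0.2]
opening: 0.452
grasp_force: 0.0
```

Call:
drive_tool --motion '[[[0, 0, 0], [0, 0, 0]], [[0, 0, 0], [0, 0, 0]], [[0, 0, 0], [0, 0, 0]], [[0, 0, 0], [0, 0, 0]], [[0, 0, 0], [0, 0, 0]]]' --gripper 0

```text
time_s: 8.85
position: [0.5691, 0.1774, 0.0739]
tcp_rot: [[-0.539, 0.842, 0.002], [0.842, 0.539, -0.0], [-0.001, 0.002, -1.0]]
force: [-0.7, -1.3, 5.7]
opening: 0.15
grasp_force: 30.0
```

Call:
drive_tool --motion '[[[0, -1.2, -15.7], [0, 0, 0]], [[0, -3.5, -15.3], [0, 0, 0]], [[0, -5.8, -14.7], [0, 0, 0]], [[0, 0, 0], [0, 0, 0]]]'

```text
time_s: 9.25
position: [0.5607, 0.172, 0.1212]
tcp_rot: [[-0.539, 0.843, 0.005], [0.843, 0.539, 0.001], [-0.002, 0.005, -1.0]]
force: [3.3, 2.9, 1.3]
opening: 0.151
grasp_force: 30.0
```

Grip holds (13 mm); I'll continue the arc.

Call:
drive_tool --motion '[[[0, -7.9, -13.6], [0, 0, 0]], [[0, -9.8, -12.3], [0, 0, 0]], [[0, -11.6, -10.7], [0, 0, 0]], [[0, -13, -8.8], [0, 0, 0]], [[0, 0, 0], [0, 0, 0]]]'

```text
time_s: 9.75
position: [0.529, 0.151, 0.1684]
tcp_rot: [[-0.537, 0.843, 0.016], [0.843, 0.537, 0.005], [-0.004, 0.016, -1.0]]
force: [7.0, 8.0, 10.7]
opening: 0.146
grasp_force: 30.0
```

Call:
drive_tool --motion '[[[0, -14.2, -6.8], [0, 0, 0]], [[0, -15.1, -4.6], [0, 0, 0]], [[0, -15.6, -2.3], [0, 0, 0]], [[0, -15.7, 0], [0, 0, 0]], [[0, -5, 0.3], [0, 0, 0]]]'

```text
time_s: 10.25
position: [0.4702, 0.1125, 0.1803]
tcp_rot: [[-0.54, 0.842, 0.007], [0.842, 0.54, -0.002], [-0.006, 0.005, -1.0]]
force: [0.6, -1.1, 16.7]
opening: 0.148
grasp_force: 30.1
```

Call:
drive_tool --motion '[[[0, 0, 0], [0, 0, 0]], [[0, 0, 0], [0, 0, 0]]]'

```text
time_s: 10.45
position: [0.4701, 0.1124, 0.18]
tcp_rot: [[-0.54, 0.842, 0.005], [0.842, 0.54, -0.002], [-0.005, 0.003, -1.0]]
force: [-1.0, -2.7, 19.2]
opening: 0.15
grasp_force: 30.1
```

Call:
drive_tool --motion '[[[0, -2, -3], [0, 0, 0]], [[0, 0, 0], [0, 0, 0]], [[0, 0, 0], [0, 0, 0]]]'

```text
time_s: 10.75
position: [0.468, 0.1109, 0.1802]
tcp_rot: [[-0.54, 0.842, 0.003], [0.842, 0.54, -0.003], [-0.004, 0.001, -1.0]]
force: [5.0, -4.5, -1.3]
opening: 0.148
grasp_force: 30.0
```

Call:
drive_tool --motion '[[[0, 0, 0], [0, 0, 0]], [[0, 0, 0], [0, 0, 0]], [[0, 0, 0], [0, 0, 0]], [[0, 0, 0], [0, 0, 0]], [[0, 0, 0], [0, 0, 0]]]' --gripper 0.45

```text
time_s: 11.25
position: [0.4664, 0.1127, 0.1798]
tcp_rot: [[-0.539, 0.842, -0.001], [0.842, 0.539, 0.0], [0.001, -0.001, -1.0]]
force: [-0.3, -0.2, -0.4]
opening: 0.432
grasp_force: 0.0
```

Call:
drive_tool --motion '[[[0, 0, -10], [0, 0, 0]], [[0, 0, -20], [0, 0, 0]], [[0, 0, -45], [0, 0, 0]], [[0, 0, -45], [0, 0, 0]], [[0, 0, -45], [0, 0, 0]]]'

```text
time_s: 11.75
position: [0.4663, 0.1127, 0.3474]
tcp_rot: [[-0.539, 0.842, 0.0], [0.842, 0.539, 0.0], [-0.0, 0.0, -1.0]]
force: [1.2, 0.5, 0.2]
opening: 0.452
grasp_force: 0.0
```

Run:
```python
from h import *
import cv2
a=capture("scene")[130:270,260:440];b=capture("side")[100:240,220:400]
s=read_state(); print(s["position"],s["tcp_rot"].round(3))
cv2.imwrite("pics/s3.png",cv2.resize(np.hstack([a,b])[:,:,::-1],(798,310)))
```

```text
[0.47065045 0.11282827 0.35225252] [[-0.539  0.842  0.015]
 [ 0.842  0.539  0.   ]
 [-0.008  0.013 -1.   ]]
```

View pics/s3.png

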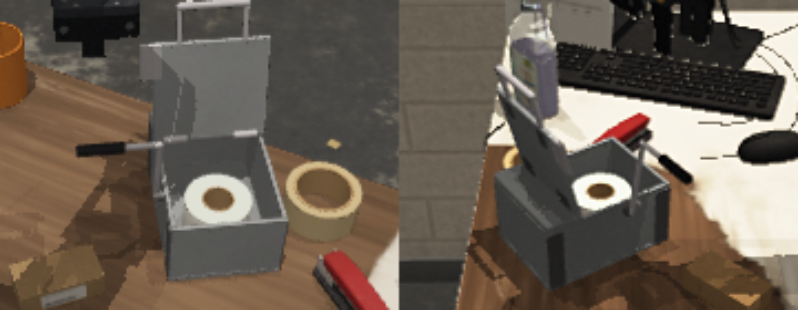

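Call:
drive_tool --motion '[[[-30.5, 26.7, 0], [0, 0, 0]], [[-30.5, 26.7, 0], [0, 0, 0]], [[-30.5, 26.7, 0], [0, 0, 0]], [[-30.5, 26.7, 0], [0, 0, 0]], [[-30.5, 26.7, 0], [0, 0, 0]]]'

```text
time_s: 12.35
position: [0.6625, 0.0557, 0.3447]
tcp_rot: [[-0.539, 0.842, -0.001], [0.842, 0.539, 0.0], [0.001, -0.001, -1.0]]
force: [0.5, 0.2, 0.7]
opening: 0.453
grasp_force: 0.0
```

Call:
drive_tool --motion '[[[0, 0, 15], [0, 0, 0]], [[0, 0, 0], [0, 0, 0]]]'

```text
time_s: 12.55
position: [0.6606, 0.0557, 0.3267]
tcp_rot: [[-0.538, 0.843, -0.007], [0.843, 0.538, 0.001], [0.004, -0.005, -1.0]]
force: [-0.2, 0.5, -0.1]
opening: 0.451
grasp_force: 0.0
```

Run:
```python
from h import *
import cv2
s=read_state(); print(s["position"],s["tcp_rot"].round(3))
a=capture("wrist")[170:330,180:460];cv2.imwrite("pics/w4.png",cv2.resize(a[:,:,::-1],None,fx=2.8,fy=2.8))
```

```text
[0.66060142 0.05568258 0.32670635] [[-0.538  0.843 -0.007]
 [ 0.843  0.538  0.001]
 [ 0.004 -0.005 -1.   ]]
```

View pics/w4.png

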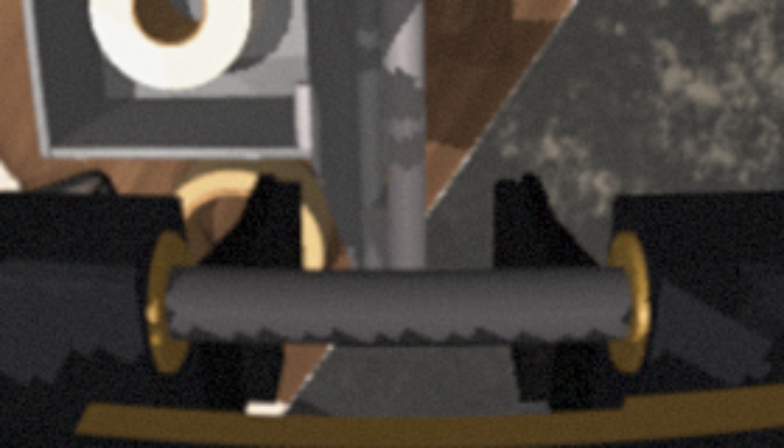

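The bar at x≈405 is between the fingers (300 and 495), so I'll descend and grip.

Call:
drive_tool --motion '[[[0, 1.5, 28], [0, 0, 0]], [[0, 0, 26], [0, 0, 0]], [[0, 0, 0], [0, 0, 0]]]'

```text
time_s: 12.9
position: [0.6594, 0.0576, 0.2729]
tcp_rot: [[-0.539, 0.842, -0.008], [0.842, 0.539, 0.001], [0.005, -0.007, -1.0]]
force: [-1.0, -0.0, -0.9]
opening: 0.452
grasp_force: 0.0
```

Call:
drive_tool --motion '[[[0, 0, 0], [0, 0, 0]], [[0, 0, 0], [0, 0, 0]], [[0, 0, 0], [0, 0, 0]], [[0, 0, 0], [0, 0, 0]], [[0, 0, 0], [0, 0, 0]]]' --gripper 0

```text
time_s: 13.4
position: [0.6623, 0.0563, 0.2771]
tcp_rot: [[-0.539, 0.842, -0.001], [0.842, 0.539, -0.001], [-0.001, -0.001, -1.0]]
force: [-3.1, -0.8, 3.4]
opening: 0.1
grasp_force: 30.0
```

Call:
drive_tool --motion '[[[0, -18.2, -3.7], [0, 0, 0]], [[0, -18.4, -1.9], [0, 0, 0]], [[0, -18.5, 0], [0, 0, 0]], [[0, -18.4, 2.2], [0, 0, 0]], [[0, 0, 0], [0, 0, 0]]]'

```text
time_s: 13.9
position: [0.6005, 0.016, 0.2805]
tcp_rot: [[-0.538, 0.843, 0.002], [0.843, 0.538, -0.001], [-0.002, 0.001, -1.0]]
force: [0.4, -0.4, 3.2]
opening: 0.101
grasp_force: 30.0
```

Call:
drive_tool --motion '[[[0, -18.1, 4], [0, 0, 0]], [[0, -17.6, 5.8], [0, 0, 0]], [[0, -17.1, 7.5], [0, 0, 0]], [[0, -16.2, 9.2], [0, 0, 0]], [[0, 0, 0], [0, 0, 0]]]'

```text
time_s: 14.4
position: [0.5425, -0.0222, 0.2531]
tcp_rot: [[-0.539, 0.843, 0.0], [0.843, 0.539, -0.004], [-0.004, -0.002, -1.0]]
force: [-0.8, -4.5, 4.6]
opening: 0.102
grasp_force: 30.1
```

Call:
drive_tool --motion '[[[0, -7.7, 5.2], [0, 0, 0]], [[0, -7.5, 5.6], [0, 0, 0]], [[0, -7.2, 6], [0, 0, 0]], [[0, 0, 0], [0, 0, 0]], [[0, 0, 0], [0, 0, 0]]]'

```text
time_s: 14.9
position: [0.5247, -0.034, 0.237]
tcp_rot: [[-0.539, 0.842, 0.001], [0.842, 0.539, -0.004], [-0.004, -0.002, -1.0]]
force: [-3.3, -6.0, 5.2]
opening: 0.098
grasp_force: 30.1
```

Call:
drive_tool --motion '[[[0, -2.9, 2.5], [0, 0, 0]], [[0, 0, 0], [0, 0, 0]], [[0, 0, 0], [0, 0, 0]]]'

```text
time_s: 15.2
position: [0.5224, -0.0355, 0.2347]
tcp_rot: [[-0.54, 0.842, 0.001], [0.842, 0.54, -0.004], [-0.004, -0.002, -1.0]]
force: [-2.9, -5.0, 6.4]
opening: 0.103
grasp_force: 30.1
```

Call:
drive_tool --motion '[[[0, -2.8, 2.6], [0, 0, 0]], [[0, 0, 0], [0, 0, 0]], [[0, 0, 0], [0, 0, 0]]]'

```text
time_s: 15.5
position: [0.5203, -0.0369, 0.2323]
tcp_rot: [[-0.54, 0.842, 0.001], [0.842, 0.54, -0.004], [-0.004, -0.001, -1.0]]
force: [-3.0, -5.3, 6.2]
opening: 0.102
grasp_force: 30.1
```

Call:
drive_tool --motion '[[[0, -2.8, 2.7], [0, 0, 0]], [[0, 0, 0], [0, 0, 0]], [[0, 0, 0], [0, 0, 0]]]'

```text
time_s: 15.8
position: [0.5198, -0.0374, 0.2316]
tcp_rot: [[-0.539, 0.842, 0.007], [0.842, 0.539, -0.003], [-0.006, 0.004, -1.0]]
force: [-2.2, -1.5, 15.4]
opening: 0.104
grasp_force: 30.0
```

Contact: motion stopped and the upward force jumped, so the lid is on the stay. I'll release it.

Call:
drive_tool --motion '[[[0, 0.8, -1], [0, 0, 0]], [[0, 0, 0], [0, 0, 0]]]'

```text
time_s: 16.0
position: [0.52, -0.0372, 0.2318]
tcp_rot: [[-0.539, 0.842, 0.005], [0.842, 0.539, -0.003], [-0.005, 0.003, -1.0]]
force: [-1.4, -2.5, 11.5]
opening: 0.101
grasp_force: 30.0
```

Call:
drive_tool --motion '[[[0, 0, 0], [0, 0, 0]], [[0, 0, 0], [0, 0, 0]], [[0, 0, 0], [0, 0, 0]], [[0, 0, 0], [0, 0, 0]]]' --gripper 0.33

```text
time_s: 16.4
position: [0.5172, -0.0358, 0.2287]
tcp_rot: [[-0.539, 0.842, -0.001], [0.842, 0.539, 0.001], [0.001, -0.001, -1.0]]
force: [0.2, -0.4, 0.2]
opening: 0.314
grasp_force: 0.0
```

Call:
drive_tool --motion '[[[0, 0, -8], [0, 0, 0]], [[0, 0, -15], [0, 0, 0]], [[0, 0, -30], [0, 0, 0]], [[0, 0, -45], [0, 0, 0]], [[0, 0, -45], [0, 0, 0]]]'

```text
time_s: 16.9
position: [0.5168, -0.0359, 0.3737]
tcp_rot: [[-0.539, 0.842, -0.001], [0.842, 0.539, 0.001], [0.001, -0.001, -1.0]]
force: [0.9, -0.1, 0.7]
opening: 0.33
grasp_force: 0.0
```

Run:
```python
from h import *
import cv2
a=capture("scene")[130:270,260:440];b=capture("side")[100:240,220:400]
cv2.imwrite("pics/s4.png",cv2.resize(np.hstack([a,b])[:,:,::-1],(798,310)))
print(read_state()["position"],read_state()["force"])
```

```text
[ 0.52094585 -0.03692853  0.37959215] [-0.65744033  0.09041985  0.3524007 ]
```

View pics/s4.png

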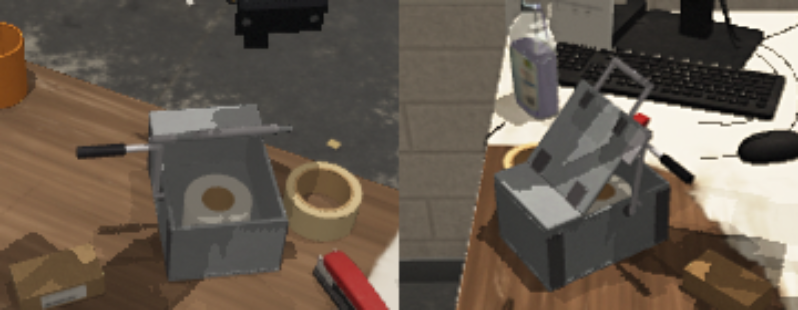

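The lid rests half open on the raised stay, the gripper is clear and the bystanders haven't moved.

```bash
python3 -c "from rig import *; print(hand_in())"
```

```text
the job is handed in; nothing more can be done
None
```

The job is handed in: the last pictures show the lid propped half open on the raised stay at about 0.8 rad, with the arm clear and the other things where they were; the judge's verdict was not shown.

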